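Open the sprung bottle rack to the red mark and load the bottle

TASK

Take the black knob of the bottle rack, pull its sprung wire fence out to the notch beside the red mark and shift it sideways into that notch so that it stays parked there. Then stand the dark bottle upright on the rack's deck, between the parked fence and the wire back; set it down rather than drop it, and leave the lemon, the mustard jar and the tumbler where they are.

Things in the scene. Friction and masses are not known exactly. Their poses are not given: they have to be found in the camera images.
- rack: Fixed bottle rack: light wooden deck, x -125 to +135 mm, y +-100 mm, top 24 mm above the origin, which lies on the worktop. +x points away from the robot. Fixed wire back at x = 127 mm (wires 8 mm thick, 120 mm wide, 150 mm high). Slot along x at y = 0 in the deck, with three notches 16 mm wide on its +y side at x = -17, -47, -77 mm.
- bay (a point): Point on the deck's top, 70 mm along +x from the rack's origin, in the middle of the space where the bottle shall stand; axes as the rack's. Low side wires, 50 mm high, stand 92 mm to either side, rack x = 30 to 127 mm: over them the bottle can be brought in from the side instead of over the 195 mm fence.
- pull (a joint): How far the fence is pulled out, m: 0 = home (drawn to the back by its spring), grows toward -x of the rack, stop at 0.168. Notches at 0.095, 0.125 and 0.155. The spring pulls back with about 4 N at home and 6 N far out; let go outside a notch it runs home.
- shift (a joint): Sideways shift of fence, knob and pin, m: 0 = pin in the straight slot, 0.017 = fully in a notch (toward +y of the rack). It has light friction and stays where it is left; only free to move where there is a notch.
- knob (a point): Centre of the fence's black knob, 72 mm above the worktop: rounded block 26 mm (rack x) by 32 mm (y) by 34 mm high, 30 mm in front (-x) of the wire fence, which is 195 mm high and 118 mm wide. A hand pointing straight down runs into the fence: lean it about 35 degrees, wrist toward the robot (rack -x), and close the fingers along rack y. Axes as the rack's.
- pin (a point): Axis of the 8 mm steel pin under the knob, at deck height; it runs in the slot and goes into the notches. Same x and y as the knob.
- fence (a point): Middle of the wire fence's plane (wires 8 mm thick) at deck height. The bottle goes between it and the wire back. Axes as the rack's.
- mark_red: Red plaque 22 x 34 x 3 mm on the deck, with its centre 48 mm to the +y side of the slot, level in rack x with the centre of the notch it marks; axes as the rack's. This is the notch wanted. Which of the three notches it marks varies.
- mark_white: White plaque of the same size beside another notch.
- mark_blue: Blue plaque of the same size beside the third notch.
- bottle: Loose dark glass bottle with a tan top, 262 mm high, round body 73 mm in diameter, 0.4 to 0.8 kg, origin at the centre of its foot. Its top, from 232 to 262 mm above the foot, is a straight neck 32 mm in diameter: grip it there, at about 245 mm.
- lemon: Loose lemon, 77 x 55 x 54 mm, a bystander.
- mustard_jar: Loose glass jar of mustard, 64 mm in diameter, 109 mm high, a bystander.
- tumbler: Loose clear glass tumbler, 81 mm in diameter, 91 mm high, a bystander.

How it is judged:
On the way:
1. the fence is parked in the notch at the red mark and let go (value of joint shift above 0.011 m and x of pin in the frame of mark_red between -0.008 and 0.008 m and contact force between the fingers and rack below 0.1 N), for 0.3 s.
At the end, for the whole second after the job is handed in: The fence is parked in the red mark's notch (pin within 8 mm of the mark along the rack, shifted 11 mm or more); the bottle stands at rest, upright within 5 degrees, foot on the deck between fence and wire back, within 62 mm of the middle line (value of joint shift above 0.011 m and x of pin in the frame of mark_red between -0.008 and 0.008 m and x of bottle in the frame of fence above 0.034 m and x of bottle in the frame of rack below 0.092 m and y of bottle in the frame of rack between -0.062 and 0.062 m and z of bottle in the frame of rack between 0.018 and 0.029 m and angle between bottle's own z axis and vertical below 0.09 rad and linear speed of bottle below 0.02 m/s); the robot touches nothing.
It fails at once if a bystander (lemon, mustard jar, tumbler) is moved by more than 40 mm (distance of any of lemon, mustard_jar, tumbler from where it was at the start of the episode above 0.04 m).
It fails at once if the bottle is knocked over (angle between bottle's own z axis and vertical above 0.9 rad).
It fails at once if the bottle is dropped: it moves faster than 0.5 m/s with no finger on it (contact force between the fingers and bottle below 0.05 N and linear speed of bottle above 0.5 m/s).
It also fails if it takes over 58 s, if anything falls off the work surface, if the arm or the gripper's body presses on something with over 40 N, if the wrist force passes 120 N, or if a joint passes its speed limit or range.

ROBOT

A 6-joint arm with a two-finger parallel gripper is mounted at the origin on a cart in front of the work surface, level with it; the furniture and walls round the work are solid. World frame = base frame: x ahead of the robot, y to its left, z up, the work surface at z = 0. Lengths are in m, angles in rad, forces in N, time in s.
With the tool pointing down it reaches from about 0.4 to 0.825 m from the base axis. Payload 7 kg.
Tool frame: the origin (TCP) lies on the front face of the gripper's body, between the roots of the fingers; the fingertips stand 66 mm ahead of it and the grasp point (between the pads) lies 47 mm ahead of it; z points along the fingers, y is the line along which they close (so a half turn about z gives the same grasp; the last joint's range is limited). The gripper opens to 88 mm and grips with 3 to 60 N. Pads are 19 mm wide; open, the fingers measure 130 mm over their backs; the gripper's body (78 mm by 193 mm) begins 47 mm behind the grasp point.
Start: joints at [1.446, 0.359, 0.012, 0, -1.224, -0.288], TCP at [0.271, 0.618, 0.292] pointing down, gripper open.
Joint ranges: [-3.07, 3.07], [-1.43, 2.12], [-1.02, 1.25], [-3.03, 1.67], [-3.05, -0], [-3.03, 3.03]. Speed limits (rad/s): [2.39, 2.39, 3.01, 3.14, 3.14, 3.14].

INTERFACE

Orientations are given as [roll, pitch, yaw] about the fixed x, y, z axes, in that order (R = Rz(yaw) Ry(pitch) Rx(roll)).
In Python, from station import arm gives the robot as it stands. The module is installed in compiled form; this text tells all that it offers.
- The arm moves only by the tool move_arm, never from a script. Its argument "increments" is a list of rows, each an object of numbers: "jaw": the gripper command: -1 is shut, 1 is fully open, values between are in proportion; "dx", "dy", "dz": the shift along the tool's x, y, z in m; "twist": the turn about the tool's z in rad. A call has 1 to 12 rows; each row shifts and turns the commanded pose from where the row before left it, along the tool's axes as they then stand; what a row does not reach is not made up. A row lasts 1/12 s, in which the tool goes at most 41.7 mm and 7.16 degrees, less where a joint would pass 70% of its speed; a pose out of reach is approached as far as the arm can. A call is refused whole if a number of a shift passes 0.0417 or a number of a turn 0.125, either way. A call with a gripper value outside its range is refused whole. The fingers move at their own pace and stop on an object; "force" is the grip in N (left out, the last holds). Time passes only in rows, so rows that do not move let the fingers close. It gives the time, the measured TCP pose, the force, the opening and the grip force at its end, in the units of the state.
- arm.get_state(): the state, without advancing time (a new reading comes with each control period).
- arm.grab_frame(name): name is "scene" or "top" or "wrist"; returns the picture (384x512x3 uint8, blue, green, red); there is no depth.
- arm.camera_info(name): a dict with "K" (3x3 intrinsics, pixels), "extrinsics" (4x4, takes a point from camera to world coordinates). Camera axes: x right, y down, z forward; pixel columns grow to the right and rows downward; lengths in m; the calibration is good to about 2 mm. A picture is of the moment at which its call begins: read the wrist's pose just before it. camera_info takes no time and is no camera call; for the wrist camera it gives the pose at the moment of the call.
- arm.job_done(): hands the job in; it is judged then, once.
Trained networks look in the newest picture that a camera, given by its name, has taken for a name from the list of things; names that differ only in an ending like _2 or _b are one class to them, and where a whole thing is asked for, a point or a joint stands for the part that bears it (a point fixed in the world has none). Each returns a list of dicts, best first, with "score" (0 to 1); they miss things now and then, are a little off and sometimes report something else, mostly with a low value. They report only what shows in the picture. A call takes as long as a camera call.
- arm.find_in(camera, name): "position" ([x, y, z] in m, in world coordinates, good to about 4 mm: the middle of the surface that is visible of it).
- arm.silhouettes(camera, name): "pixels" (384x512 bool, what is visible of it).
- arm.pinpoint(camera, name): "position" ([x, y, z] in m, in world coordinates, good to about 4 mm: a listed point, or the origin of a listed thing).
The state is a dict: "t": time; "q": joint angles; "qd": joint speeds; "joint_efforts": joint torques, N m; "eef_pos": TCP position; "ee_rot": TCP orientation; "force": force on the tool from outside, world axes, zero at the start; "moment": the same for the moment, N m; "width": finger opening in m; "gripper_force": force on a finger pad.
Only numpy, scipy, OpenCV 4.12 (cv2) and the standard library are available. Lean on these libraries where they do the work, as an engineer would, in place of code of your own. Each camera call takes 0.05 s, during which the arm holds its last target. There are 200 camera calls.

## Working session

There is one attempt and no reset: what is moved stays moved. The work goes in short steps, Python scripts to look and compute and a tool call to move; the robot and the scene stay as the last step left them, time stands still between calls to the robot, and variables do not carry over. Pictures are saved under pics/ and viewed, at most 10 in all, crops included, and the job is handed in when it is done.

Besides the shell and the picture viewer there is one more tool, called after "Call:" by a JSON object that holds its "name" and its "arguments". move_arm: Moves the arm, as the interface text tells. Its arguments: {"type":"object","properties":{"increments":{"type":"array"},"force":{"type":"number"}},"required":["increments"]}

```bash
mkdir -p pics; cat > h.py <<'E'
from station import arm
import numpy as np, cv2
from scipy.spatial.transform import Rotation as R
def pp(c,n,f=None):
    r=(f or arm.pinpoint)(c,n); print(c,n,[(np.round(d['position'],3).tolist(),round(float(d['score']),2)) for d in r[:2]])
def st():
    s=arm.get_state(); print({k:np.round(s[k],3).tolist() for k in ('t','q','eef_pos','ee_rot','force','width','gripper_force')}); return s
E
python3 - <<'E'
from h import *
st()
ims=[]
for c in('scene','top'):
    ims.append(arm.grab_frame(c)); cv2.imwrite(f'pics/{c}1.png',ims[-1])
    for n in('rack','bay','knob','pin','fence','mark_red','mark_white','mark_blue','bottle','lemon','mustard_jar','tumbler'): pp(c,n)
E
```

```text
{'t': 0.0, 'q': [1.446, 0.359, 0.011, -0.0, -1.224, -0.288], 'eef_pos': [0.271, 0.618, 0.291], 'ee_rot': [3.14, -0.0, -0.413], 'force': [0.117, -0.398, -0.005], 'width': 0.088, 'gripper_force': 0.0}
scene rack [([0.539, 0.111, -0.002], 0.9)]
scene bay [([0.607, 0.109, 0.026], 0.95)]
scene knob [([0.61, 0.104, 0.073], 0.93)]
scene pin [([0.61, 0.104, 0.024], 0.87)]
scene fence [([0.64, 0.097, 0.028], 0.55)]
scene mark_red [([0.494, 0.165, 0.024], 0.56)]
scene mark_white [([0.46, 0.172, 0.024], 0.63), ([0.399, 0.355, 0.001], 0.58)]
scene mark_blue [([0.52, 0.164, 0.026], 0.54)]
scene bottle [([0.446, -0.206, -0.003], 0.76), ([0.644, 0.101, 0.028], 0.51)]
scene lemon [([0.35, -0.217, 0.0], 0.76), ([0.601, 0.35, -0.0], 0.33)]
scene mustard_jar [([0.599, 0.348, -0.001], 0.98), ([0.613, 0.107, 0.075], 0.54)]
scene tumbler [([0.4, 0.352, 0.004], 0.64), ([0.642, 0.1, 0.031], 0.23)]
top rack [([0.534, 0.117, -0.001], 0.79)]
top bay [([0.6, 0.106, 0.025], 0.66)]
top knob [([0.61, 0.103, 0.072], 0.97)]
top pin [([0.61, 0.102, 0.018], 0.95)]
top fence [([0.644, 0.106, 0.022], 0.82)]
top mark_red [([0.495, 0.164, 0.025], 0.57)]
top mark_white [([0.599, 0.106, 0.026], 0.73), ([0.458, 0.174, 0.021], 0.44)]
top mark_blue []
top bottle [([0.447, -0.205, -0.001], 0.7)]
top lemon [([0.357, -0.22, -0.002], 0.77), ([0.459, 0.173, 0.021], 0.64)]
top mustard_jar [([0.599, 0.35, 0.001], 0.76), ([0.353, -0.218, -0.002], 0.71)]
top tumbler [([0.404, 0.348, 0.004], 0.68)]
```

View pics/scene1.png

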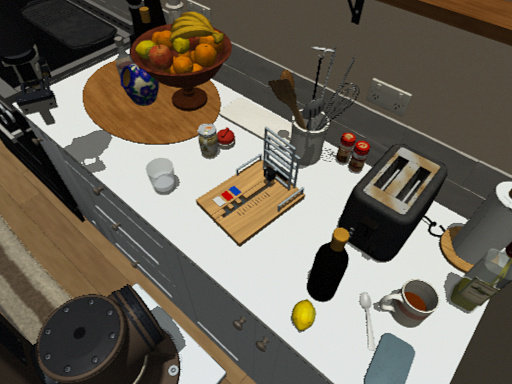

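View pics/top1.png

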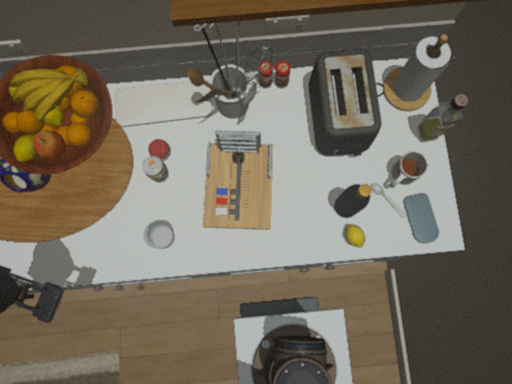

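The scene and top views agree. The rack deck is at about (238,185) in the top picture, with its slot and knob at (238,157). The plaques, front to back, are white, red and blue, so red is the middle notch (pull 0.125). The bottle is at (350,203), the toaster at (345,100), and the bystanders are clear of the rack.

```bash
cat >> h.py <<'E'
O=None
def fit():
    P=np.array([[0,0],[70,0],[78,0],[78,0],[108,0],[-47,48],[-77,48],[-17,48]])/1e3
    W=np.array([[.537,.114],[.6035,.1075],[.61,.1035],[.61,.103],[.642,.1015],[.4945,.1645],[.459,.173],[.52,.164]])
    p=P-P.mean(0);w=W-W.mean(0)
    a=np.arctan2((p[:,0]*w[:,1]-p[:,1]*w[:,0]).sum(),(p*w).sum()); c,s=np.cos(a),np.sin(a); M=np.array([[c,-s],[s,c]])
    return a,M,W.mean(0)-M@P.mean(0),np.round(P@M.T+W.mean(0)-M@P.mean(0)-W,3)
YAW,M,O,RES=fit()
def rk(x,y): return O+M@np.array([x,y])
def inc(target):  # tool-frame shift to world TCP target
    s=arm.get_state(); Rt=R.from_euler('xyz',s['ee_rot']).as_matrix()
    return np.round(Rt.T@(np.array(target)-s['eef_pos']),4)
E
python3 - <<'E'
from h import *
print(YAW,O,RES.tolist())
s=st(); Rt=R.from_euler('xyz',s['ee_rot']).as_matrix(); print(Rt.round(3))
E=arm.camera_info('wrist')['extrinsics']; print('cam in tool',(Rt.T@(E[:3,3]-s['eef_pos'])).round(3))
k=rk(.078,0); print('knob',k); g=rk(.078-.014,0); print(g, inc([*g,.292]))
E
```

```text
-0.11562104825462008 [0.53345953 0.11377833] [[-0.004, -0.0], [-0.001, -0.002], [0.001, 0.001], [0.001, 0.002], [-0.001, -0.0], [-0.002, 0.002], [0.004, -0.003], [0.002, -0.001]]
{'t': 1.3, 'q': [1.446, 0.359, 0.012, -0.0, -1.224, -0.288], 'eef_pos': [0.271, 0.618, 0.292], 'ee_rot': [3.142, 0.0, -0.413], 'force': [-0.22, 1.032, 0.858], 'width': 0.088, 'gripper_force': 0.0}
[[ 0.916 -0.401 -0.   ]
 [-0.401 -0.916 -0.   ]
 [-0.     0.    -1.   ]]
cam in tool [ 0.068 -0.001 -0.091]
knob [0.61093875 0.10477997]
[0.59703222 0.10639506] [5.042e-01 3.380e-01 1.000e-04]
```

Call:
{"name": "move_arm", "arguments": {"increments": [{"jaw": 1, "dx": 0.0336, "dy": 0.0225}, {"jaw": 1, "dx": 0.0336, "dy": 0.0225}, {"jaw": 1, "dx": 0.0336, "dy": 0.0225}, {"jaw": 1, "dx": 0.0336, "dy": 0.0225}, {"jaw": 1, "dx": 0.0336, "dy": 0.0225}, {"jaw": 1, "dx": 0.0336, "dy": 0.0225}, {"jaw": 1, "dx": 0.0336, "dy": 0.0225}, {"jaw": 1, "dx": 0.0336, "dy": 0.0225}, {"jaw": 1, "dx": 0.0336, "dy": 0.0225}, {"jaw": 1, "dx": 0.0336, "dy": 0.0225}, {"jaw": 1, "dx": 0.0336, "dy": 0.0225}, {"jaw": 1, "dx": 0.0336, "dy": 0.0225}]}}

```text
$.increments[0]: bad value
```

Call:
{"name": "move_arm", "arguments": {"increments": [{"jaw": 1, "twist": 0.1237}, {"jaw": 1, "twist": 0.1237}, {"jaw": 1, "twist": 0.1237}, {"jaw": 1, "twist": 0.1237}, {"jaw": 1, "twist": 0.1237}, {"jaw": 1, "twist": 0.1237}, {"jaw": 1, "twist": 0.1237}, {"jaw": 1, "twist": 0.1237}, {"jaw": 1, "twist": 0.1237}, {"jaw": 1, "twist": 0.1237}, {"jaw": 1, "twist": 0.1237}, {"jaw": 1, "twist": 0.1237}]}}

```text
$.increments[0]: bad value
```

Call:
{"name": "move_arm", "arguments": {"increments": [{"jaw": 1, "twist": 0.1237}, {"jaw": 1, "twist": 0.1237}, {"jaw": 1, "twist": 0.1237}, {"jaw": 1, "twist": 0.1237}, {"jaw": 1, "twist": 0.1237}, {"jaw": 1, "twist": 0.1237}, {"jaw": 1, "twist": 0.1237}, {"jaw": 1, "twist": 0.1237}, {"jaw": 1, "twist": 0.1237}, {"jaw": 1, "twist": 0.1237}, {"jaw": 1, "twist": 0.1237}, {"jaw": 1}]}}

```text
$.increments[0]: bad value
```

```bash
python3 - <<'E'
from h import *
s=st(); cv2.imwrite('pics/w1.png',arm.grab_frame('wrist'))
for n in('knob','pin','rack','mark_red','mark_white','mark_blue'): pp('wrist',n)
print(inc([*rk(.078-.02,0),.292]), 'yaw target',YAW-np.pi)
E
```

```text
{'t': 1.3, 'q': [1.446, 0.359, 0.012, -0.0, -1.224, -0.288], 'eef_pos': [0.271, 0.618, 0.292], 'ee_rot': [3.142, 0.0, -0.413], 'force': [-0.22, 1.032, 0.858], 'width': 0.088, 'gripper_force': 0.0}
wrist knob []
wrist pin []
wrist rack []
wrist mark_red []
wrist mark_white []
wrist mark_blue []
[4.984e-01 3.398e-01 2.000e-04] yaw target -3.2572137018444134
```

View pics/w1.png

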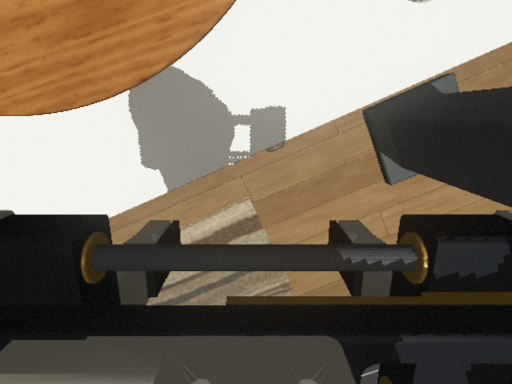

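The calls were refused and the arm has not moved. The wrist view only shows the start place. Every key is probably required in each row, so I'll send full rows.

Call:
{"name": "move_arm", "arguments": {"increments": [{"jaw": 1, "dx": 0.0336, "dy": 0.0225, "dz": 0, "twist": 0}]}}

```text
t: 1.73
eef_pos: [0.2905, 0.5877, 0.291]
ee_rot: [-3.141, 0.0, -0.409]
force: [1.6, 0.4, -0.1]
width: 0.0877
gripper_force: 0.0
```

Call:
{"name": "move_arm", "arguments": {"increments": [{"jaw": 1, "dx": 0.0336, "dy": 0.0225, "dz": 0, "twist": 0}, {"jaw": 1, "dx": 0.0336, "dy": 0.0225, "dz": 0, "twist": 0}, {"jaw": 1, "dx": 0.0336, "dy": 0.0225, "dz": 0, "twist": 0}, {"jaw": 1, "dx": 0.0336, "dy": 0.0225, "dz": 0, "twist": 0}, {"jaw": 1, "dx": 0.0336, "dy": 0.0225, "dz": 0, "twist": 0}, {"jaw": 1, "dx": 0.0336, "dy": 0.0225, "dz": 0, "twist": 0}, {"jaw": 1, "dx": 0.0336, "dy": 0.0225, "dz": 0, "twist": 0}, {"jaw": 1, "dx": 0.0336, "dy": 0.0225, "dz": 0, "twist": 0}, {"jaw": 1, "dx": 0.0336, "dy": 0.0225, "dz": 0, "twist": 0}, {"jaw": 1, "dx": 0.0336, "dy": 0.0225, "dz": 0, "twist": 0}, {"jaw": 1, "dx": 0.0336, "dy": 0.0225, "dz": 0, "twist": 0}]}}

```text
t: 2.65
eef_pos: [0.5325, 0.2074, 0.2926]
ee_rot: [-3.141, -0.0, -0.412]
force: [1.9, 0.7, 0.9]
width: 0.0876
gripper_force: 0.0
```

Call:
{"name": "move_arm", "arguments": {"increments": [{"jaw": 1, "dx": 0, "dy": 0, "dz": 0, "twist": 0.1237}, {"jaw": 1, "dx": 0, "dy": 0, "dz": 0, "twist": 0.1237}, {"jaw": 1, "dx": 0, "dy": 0, "dz": 0, "twist": 0.1237}, {"jaw": 1, "dx": 0, "dy": 0, "dz": 0, "twist": 0.1237}, {"jaw": 1, "dx": 0, "dy": 0, "dz": 0, "twist": 0.1237}, {"jaw": 1, "dx": 0, "dy": 0, "dz": 0, "twist": 0.1237}, {"jaw": 1, "dx": 0, "dy": 0, "dz": 0, "twist": 0.1237}, {"jaw": 1, "dx": 0, "dy": 0, "dz": 0, "twist": 0.1237}, {"jaw": 1, "dx": 0, "dy": 0, "dz": 0, "twist": 0.1237}, {"jaw": 1, "dx": 0, "dy": 0, "dz": 0, "twist": 0.1237}, {"jaw": 1, "dx": 0, "dy": 0, "dz": 0, "twist": 0.1237}, {"jaw": 1, "dx": 0, "dy": 0, "dz": 0, "twist": 0.1237}]}}

```text
t: 3.65
eef_pos: [0.5318, 0.2092, 0.2923]
ee_rot: [-3.141, 0.0, -1.903]
force: [0.1, -1.0, 0.0]
width: 0.0877
gripper_force: 0.0
```

Call:
{"name": "move_arm", "arguments": {"increments": [{"jaw": 1, "dx": 0, "dy": 0, "dz": 0, "twist": 0.1237}, {"jaw": 1, "dx": 0, "dy": 0, "dz": 0, "twist": 0.1237}, {"jaw": 1, "dx": 0, "dy": 0, "dz": 0, "twist": 0.1237}, {"jaw": 1, "dx": 0, "dy": 0, "dz": 0, "twist": 0.1237}, {"jaw": 1, "dx": 0, "dy": 0, "dz": 0, "twist": 0.1237}, {"jaw": 1, "dx": 0, "dy": 0, "dz": 0, "twist": 0.1237}, {"jaw": 1, "dx": 0, "dy": 0, "dz": 0, "twist": 0.1237}, {"jaw": 1, "dx": 0, "dy": 0, "dz": 0, "twist": 0.1237}, {"jaw": 1, "dx": 0, "dy": 0, "dz": 0, "twist": 0.1237}, {"jaw": 1, "dx": 0, "dy": 0, "dz": 0, "twist": 0.1237}, {"jaw": 1, "dx": 0, "dy": 0, "dz": 0, "twist": 0.1237}, {"jaw": 1, "dx": 0, "dy": 0, "dz": 0, "twist": 0}]}}

```text
t: 4.65
eef_pos: [0.5318, 0.2092, 0.2923]
ee_rot: [3.141, 0.0, 3.019]
force: [0.5, 0.6, -0.5]
width: 0.0876
gripper_force: 0.0
```

```bash
python3 - <<'E'
from h import *
s=st(); cv2.imwrite('pics/w2.png',arm.grab_frame('wrist'))
for n in('knob','mark_red','mark_white','mark_blue'): pp('wrist',n)
print(inc([*rk(.078-.02,0),.292]), 'yaw target',YAW-np.pi)
E
```

```text
{'t': 4.65, 'q': [0.717, 0.189, -0.221, -0.0, -1.16, -2.41], 'eef_pos': [0.532, 0.209, 0.292], 'ee_rot': [3.141, 0.0, 3.019], 'force': [0.482, 0.643, -0.518], 'width': 0.088, 'gripper_force': 0.0}
wrist knob [([0.608, 0.101, 0.073], 0.81)]
wrist mark_red [([0.49, 0.165, 0.026], 0.71), ([0.463, 0.171, 0.023], 0.59)]
wrist mark_white [([0.464, 0.171, 0.025], 0.72)]
wrist mark_blue [([0.522, 0.166, 0.025], 0.83)]
[-0.0704 -0.0948  0.0002] yaw target -3.2572137018444134
```

View pics/w2.png

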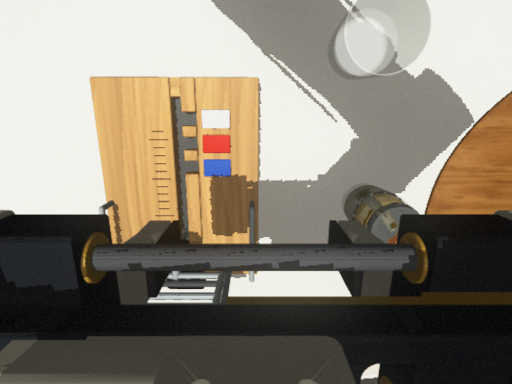

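The wrist view shows white, red and blue plaques at (215,119), (216,143) and (216,167), with the slot at about x=182. The measured points agree with the rack fit. I'll move over the knob, 20 mm on the robot side of it, and go down.

Call:
{"name": "move_arm", "arguments": {"increments": [{"jaw": 1, "dx": -0.0235, "dy": -0.0316, "dz": 0, "twist": 0}, {"jaw": 1, "dx": -0.0235, "dy": -0.0316, "dz": 0, "twist": 0}, {"jaw": 1, "dx": -0.0235, "dy": -0.0316, "dz": 0, "twist": 0}, {"jaw": 1, "dx": 0, "dy": 0, "dz": 0, "twist": 0}, {"jaw": 1, "dx": 0, "dy": 0, "dz": 0.03, "twist": 0}, {"jaw": 1, "dx": 0, "dy": 0, "dz": 0.03, "twist": 0}]}}

```text
t: 5.4
eef_pos: [0.5922, 0.1062, 0.2331]
ee_rot: [3.139, 0.004, 3.026]
force: [0.1, -0.1, -0.9]
width: 0.0877
gripper_force: 0.0
```

```bash
python3 - <<'E'
from h import *
s=st(); arm.grab_frame('scene'); arm.grab_frame('wrist')
for n in('knob',): pp('scene',n); pp('wrist',n)
for n in('mark_white','mark_red','mark_blue'): pp('wrist',n)
print(inc([*rk(.078-.02,0),.117]))
E
```

```text
{'t': 5.4, 'q': [0.502, 0.281, -0.241, 0.0, -1.044, -2.189], 'eef_pos': [0.592, 0.106, 0.233], 'ee_rot': [3.139, 0.004, 3.026], 'force': [0.122, -0.083, -0.926], 'width': 0.088, 'gripper_force': 0.0}
scene knob [([0.611, 0.105, 0.073], 0.81), ([0.447, -0.206, -0.001], 0.73)]
wrist knob [([0.607, 0.102, 0.074], 0.87)]
wrist mark_white [([0.463, 0.169, 0.027], 0.96)]
wrist mark_red [([0.491, 0.163, 0.026], 0.79)]
wrist mark_blue [([0.52, 0.163, 0.025], 0.61)]
[ 0.001  -0.0006  0.1173]
```

Call:
{"name": "move_arm", "arguments": {"increments": [{"jaw": 1, "dx": 0, "dy": 0, "dz": 0.029, "twist": 0}, {"jaw": 1, "dx": 0, "dy": 0, "dz": 0.029, "twist": 0}, {"jaw": 1, "dx": 0, "dy": 0, "dz": 0, "twist": 0}]}}

```text
t: 6.0
eef_pos: [0.5888, 0.1064, 0.1708]
ee_rot: [-3.14, -0.005, 3.025]
force: [-1.2, -0.2, -1.0]
width: 0.0876
gripper_force: 0.0
```

Call:
{"name": "move_arm", "arguments": {"increments": [{"jaw": 1, "dx": 0, "dy": 0, "dz": 0.029, "twist": 0}, {"jaw": 1, "dx": 0, "dy": 0, "dz": 0.029, "twist": 0}, {"jaw": 1, "dx": 0, "dy": 0, "dz": 0, "twist": 0}]}}

```text
t: 6.25
eef_pos: [0.5891, 0.1064, 0.1134]
ee_rot: [-3.139, -0.005, 3.025]
force: [-2.2, -1.0, 0.2]
width: 0.0874
gripper_force: 0.0
```

Call:
{"name": "move_arm", "arguments": {"increments": [{"jaw": 1, "dx": -0.004, "dy": 0, "dz": 0, "twist": 0}, {"jaw": 1, "dx": -0.002, "dy": 0, "dz": 0, "twist": 0}, {"jaw": 1, "dx": 0, "dy": 0, "dz": 0, "twist": 0}]}}

```text
t: 6.5
eef_pos: [0.5982, 0.1067, 0.1185]
ee_rot: [3.14, 0.002, 3.025]
force: [0.3, -0.8, 0.6]
width: 0.0874
gripper_force: 0.3
```

Call:
{"name": "move_arm", "arguments": {"increments": [{"jaw": -1, "dx": 0, "dy": 0, "dz": 0, "twist": 0}, {"jaw": -1, "dx": 0, "dy": 0, "dz": 0, "twist": 0}, {"jaw": -1, "dx": 0, "dy": 0, "dz": 0, "twist": 0}, {"jaw": -1, "dx": 0, "dy": 0, "dz": 0, "twist": 0}, {"jaw": -1, "dx": 0, "dy": 0, "dz": 0, "twist": 0}, {"jaw": -1, "dx": 0, "dy": 0, "dz": 0, "twist": 0}], "force": 30}}

```text
t: 7.0
eef_pos: [0.5968, 0.1062, 0.1163]
ee_rot: [3.142, 0.0, 3.025]
force: [1.0, -1.0, -0.1]
width: 0.053
gripper_force: 0.0
```

```bash
python3 - <<'E'
from h import *
s=st(); cv2.imwrite('pics/s3.png',cv2.resize(arm.grab_frame('scene')[90:260,170:340],None,fx=3,fy=3))
arm.grab_frame('top'); pp('scene','knob'); pp('top','knob')
E
```

```text
{'t': 7.0, 'q': [0.498, 0.412, -0.354, 0.0, -0.805, -2.185], 'eef_pos': [0.597, 0.106, 0.116], 'ee_rot': [3.142, 0.0, 3.025], 'force': [1.011, -0.975, -0.128], 'width': 0.053, 'gripper_force': 0.0}
scene knob [([0.464, 0.174, 0.024], 0.71), ([0.61, 0.105, 0.074], 0.43)]
top knob []
```

View pics/s3.png

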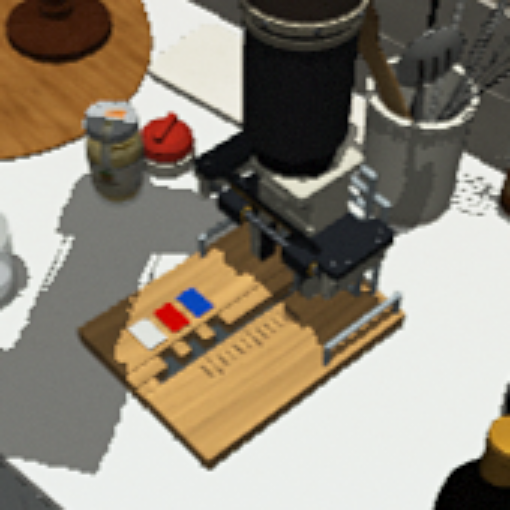

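The hand sits in front of the fence around the knob, and nothing has been displaced. The jaw is still closing at 53 mm.

Call:
{"name": "move_arm", "arguments": {"increments": [{"jaw": -1, "dx": 0, "dy": 0, "dz": 0, "twist": 0}, {"jaw": -1, "dx": 0, "dy": 0, "dz": 0, "twist": 0}, {"jaw": -1, "dx": 0, "dy": 0, "dz": 0, "twist": 0}, {"jaw": -1, "dx": 0, "dy": 0, "dz": 0, "twist": 0}, {"jaw": -1, "dx": 0, "dy": 0, "dz": 0, "twist": 0}, {"jaw": -1, "dx": 0, "dy": 0, "dz": 0, "twist": 0}], "force": 30}}

```text
t: 7.7
eef_pos: [0.5968, 0.1061, 0.1161]
ee_rot: [-3.142, -0.0, 3.025]
force: [0.2, -0.6, 0.7]
width: 0.0316
gripper_force: 30.0
```

Call:
{"name": "move_arm", "arguments": {"increments": [{"jaw": -1, "dx": 0.01, "dy": 0, "dz": 0, "twist": 0}, {"jaw": -1, "dx": 0.015, "dy": 0, "dz": 0, "twist": 0}, {"jaw": -1, "dx": 0.015, "dy": 0, "dz": 0, "twist": 0}, {"jaw": -1, "dx": 0.01, "dy": 0, "dz": 0, "twist": 0}, {"jaw": -1, "dx": 0, "dy": 0, "dz": 0, "twist": 0}]}}

```text
t: 8.12
eef_pos: [0.5461, 0.1121, 0.1162]
ee_rot: [3.141, 0.0, 3.026]
force: [3.5, -0.7, -8.6]
width: 0.0319
gripper_force: 30.0
```

Call:
{"name": "move_arm", "arguments": {"increments": [{"jaw": -1, "dx": 0.015, "dy": 0, "dz": 0, "twist": 0}, {"jaw": -1, "dx": 0.015, "dy": 0, "dz": 0, "twist": 0}, {"jaw": -1, "dx": 0.015, "dy": 0, "dz": 0, "twist": 0}, {"jaw": -1, "dx": 0.015, "dy": 0, "dz": 0, "twist": 0}, {"jaw": -1, "dx": 0.015, "dy": 0, "dz": 0, "twist": 0}, {"jaw": -1, "dx": 0, "dy": 0, "dz": 0, "twist": 0}, {"jaw": -1, "dx": 0, "dy": 0, "dz": 0, "twist": 0}]}}

```text
t: 8.7
eef_pos: [0.4729, 0.1209, 0.1161]
ee_rot: [3.142, 0.0, 3.026]
force: [5.7, -0.7, -8.3]
width: 0.0316
gripper_force: 30.0
```

```bash
python3 - <<'E'
from h import *
s=st(); print('tool moved in rack x', (M.T@(np.array(s['eef_pos'][:2])-np.array([.5968,.1061]))))
w=arm.grab_frame('wrist'); im=arm.grab_frame('scene'); cv2.imwrite('pics/s4.png',np.hstack([cv2.resize(im[90:260,170:340],(384,384),interpolation=2),w[:,60:460]]))
for n in('knob','pin','fence','mark_red'): pp('scene',n); pp('wrist',n)
E
```

```text
{'t': 8.7, 'q': [0.654, 0.249, -0.617, 0.0, -0.704, -2.34], 'eef_pos': [0.473, 0.121, 0.116], 'ee_rot': [3.142, 0.0, 3.026], 'force': [5.684, -0.707, -8.264], 'width': 0.032, 'gripper_force': 29.99}
tool moved in rack x [-0.1247672   0.00036235]
scene knob []
wrist knob [([0.484, 0.115, 0.072], 0.77)]
scene pin [([0.401, 0.354, 0.002], 0.49)]
wrist pin [([0.486, 0.116, 0.025], 0.93)]
scene fence []
wrist fence []
scene mark_red []
wrist mark_red []
```

View pics/s4.png

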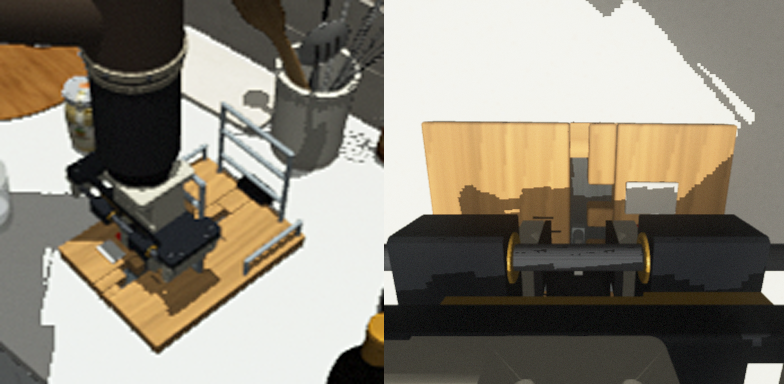

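The fence is out (left half: the fence stands mid-deck, away from the wire back) and the knob is still gripped. Now I'll shift it toward +y.

Call:
{"name": "move_arm", "arguments": {"increments": [{"jaw": -1, "dx": 0, "dy": 0.005, "dz": 0, "twist": 0}, {"jaw": -1, "dx": 0, "dy": 0.005, "dz": 0, "twist": 0}, {"jaw": -1, "dx": 0, "dy": 0, "dz": 0, "twist": 0}, {"jaw": -1, "dx": 0, "dy": 0, "dz": 0, "twist": 0}]}}

```text
t: 9.53
eef_pos: [0.4754, 0.1311, 0.1161]
ee_rot: [3.141, 0.001, 3.026]
force: [5.5, 0.3, -8.0]
width: 0.0317
gripper_force: 30.0
```

Call:
{"name": "move_arm", "arguments": {"increments": [{"jaw": -1, "dx": 0, "dy": 0.004, "dz": 0, "twist": 0}, {"jaw": -1, "dx": 0, "dy": 0.003, "dz": 0, "twist": 0}, {"jaw": -1, "dx": 0, "dy": 0, "dz": 0, "twist": 0}, {"jaw": -1, "dx": 0, "dy": 0, "dz": 0, "twist": 0}]}}

```text
t: 9.87
eef_pos: [0.476, 0.1376, 0.1161]
ee_rot: [-3.141, 0.0, 3.026]
force: [5.0, -1.2, -6.7]
width: 0.0317
gripper_force: 30.0
```

Call:
{"name": "move_arm", "arguments": {"increments": [{"jaw": -1, "dx": -0.003, "dy": 0.001, "dz": 0, "twist": 0}, {"jaw": -1, "dx": 0, "dy": 0, "dz": 0, "twist": 0}, {"jaw": 1, "dx": 0, "dy": 0, "dz": 0, "twist": 0}, {"jaw": 1, "dx": 0, "dy": 0, "dz": 0, "twist": 0}, {"jaw": 1, "dx": 0, "dy": 0, "dz": 0, "twist": 0}, {"jaw": 1, "dx": 0, "dy": 0, "dz": 0, "twist": 0}, {"jaw": 1, "dx": 0, "dy": 0, "dz": 0, "twist": 0}, {"jaw": 1, "dx": 0, "dy": 0, "dz": 0, "twist": 0}, {"jaw": 1, "dx": 0.006, "dy": 0, "dz": 0, "twist": 0}, {"jaw": 1, "dx": 0, "dy": 0, "dz": -0.015, "twist": 0}, {"jaw": 1, "dx": 0, "dy": 0, "dz": -0.03, "twist": 0}, {"jaw": 1, "dx": 0, "dy": 0, "dz": -0.03, "twist": 0}]}}

```text
t: 10.87
eef_pos: [0.4706, 0.1384, 0.1912]
ee_rot: [-3.139, -0.002, 3.025]
force: [1.0, 1.5, 0.5]
width: 0.0869
gripper_force: 0.0
```

Call:
{"name": "move_arm", "arguments": {"increments": [{"jaw": 1, "dx": 0, "dy": 0, "dz": -0.04, "twist": 0}, {"jaw": 1, "dx": 0, "dy": 0, "dz": -0.04, "twist": 0}, {"jaw": 1, "dx": 0, "dy": 0, "dz": -0.04, "twist": 0}, {"jaw": 1, "dx": 0, "dy": 0, "dz": -0.04, "twist": 0}, {"jaw": 1, "dx": 0, "dy": 0, "dz": -0.01, "twist": 0}, {"jaw": 1, "dx": 0, "dy": 0, "dz": 0, "twist": 0}]}}

```text
t: 11.37
eef_pos: [0.4724, 0.1395, 0.3653]
ee_rot: [3.137, 0.006, 3.026]
force: [0.6, 1.2, -1.4]
width: 0.0878
gripper_force: 0.0
```

```bash
python3 - <<'E'
from h import *
s=st(); w=arm.grab_frame('wrist'); im=arm.grab_frame('scene'); cv2.imwrite('pics/s5.png',np.hstack([cv2.resize(im[90:260,170:340],(384,384),interpolation=2),w[:,60:460]]))
for n in('knob','fence','mark_red'): pp('scene',n); pp('wrist',n)
pp('scene','bottle'); pp('scene','rack')
print(rk(-.047,.017), 'to bottle',inc([.447,-.205,.375]))
E
```

```text
{'t': 11.367, 'q': [0.688, 0.007, -0.261, 0.001, -1.295, -2.375], 'eef_pos': [0.472, 0.14, 0.365], 'ee_rot': [3.137, 0.006, 3.026], 'force': [0.642, 1.234, -1.362], 'width': 0.088, 'gripper_force': 0.0}
scene knob [([0.492, 0.141, 0.072], 0.74), ([0.6, 0.351, -0.002], 0.4)]
wrist knob [([0.491, 0.134, 0.073], 0.98)]
scene fence []
wrist fence [([0.524, 0.134, 0.022], 0.95), ([0.604, 0.106, 0.024], 0.39)]
scene mark_red [([0.526, 0.13, 0.03], 0.69), ([0.491, 0.166, 0.024], 0.58)]
wrist mark_red [([0.493, 0.165, 0.026], 0.52), ([0.49, 0.133, 0.073], 0.48)]
scene bottle [([0.45, -0.208, -0.002], 0.88)]
scene rack [([0.536, 0.111, 0.0], 0.61), ([0.609, 0.108, 0.027], 0.39)]
[0.48873451 0.13608691] to bottle [-0.0154 -0.3444 -0.0142]
```

View pics/s5.png

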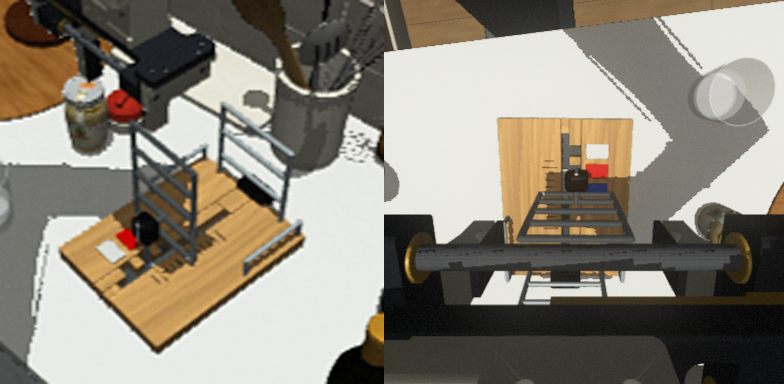

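The fence is parked: the knob sits beside the red plaque (left half, about (145,230)) and the hand is clear. Next, the bottle.

Call:
{"name": "move_arm", "arguments": {"increments": [{"jaw": 1, "dx": 0, "dy": -0.038, "dz": 0, "twist": 0}, {"jaw": 1, "dx": -0.002, "dy": -0.038, "dz": 0, "twist": 0}, {"jaw": 1, "dx": -0.002, "dy": -0.038, "dz": 0, "twist": 0}, {"jaw": 1, "dx": -0.002, "dy": -0.038, "dz": 0, "twist": 0}, {"jaw": 1, "dx": -0.002, "dy": -0.038, "dz": 0, "twist": 0}, {"jaw": 1, "dx": -0.002, "dy": -0.038, "dz": 0, "twist": 0}, {"jaw": 1, "dx": -0.002, "dy": -0.038, "dz": 0, "twist": 0}, {"jaw": 1, "dx": -0.002, "dy": -0.038, "dz": 0, "twist": 0}, {"jaw": 1, "dx": -0.002, "dy": -0.038, "dz": 0, "twist": 0}, {"jaw": 1, "dx": 0, "dy": 0, "dz": 0, "twist": 0}]}}

```text
t: 12.7
eef_pos: [0.447, -0.2076, 0.3606]
ee_rot: [-3.14, -0.001, 3.021]
force: [-0.7, 0.6, 0.6]
width: 0.0876
gripper_force: 0.0
```

```bash
python3 - <<'E'
from h import *
s=st(); w=arm.grab_frame('wrist'); arm.grab_frame('top'); cv2.imwrite('pics/w6.png',w)
for c in('wrist','scene','top'): pp(c,'bottle')
for x,y in((.448,-.2065),): print(inc([x,y,.292]))
E
```

```text
{'t': 12.7, 'q': [-0.034, 0.014, -0.264, 0.001, -1.294, -1.658], 'eef_pos': [0.447, -0.208, 0.361], 'ee_rot': [-3.14, -0.001, 3.021], 'force': [-0.726, 0.571, 0.577], 'width': 0.088, 'gripper_force': 0.0}
wrist bottle [([0.447, -0.204, -0.003], 0.6), ([0.464, 0.17, 0.024], 0.57)]
scene bottle [([0.45, -0.208, -0.002], 0.88)]
top bottle [([0.447, -0.204, -0.001], 0.72)]
[-0.0005 -0.0045  0.069 ]
```

View pics/w6.png

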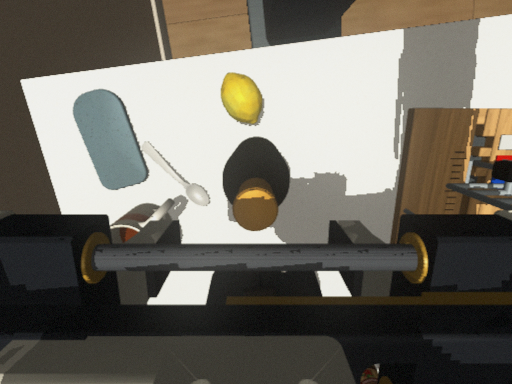

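The bottle's tan top is at (257,210), midway between the fingers at about x=255. I'll go down and grip the neck.

Call:
{"name": "move_arm", "arguments": {"increments": [{"jaw": 1, "dx": 0, "dy": -0.001, "dz": 0.025, "twist": 0}, {"jaw": 1, "dx": 0, "dy": 0, "dz": 0.025, "twist": 0}, {"jaw": 1, "dx": 0, "dy": 0, "dz": 0.018, "twist": 0}, {"jaw": 1, "dx": 0, "dy": 0, "dz": 0, "twist": 0}]}}

```text
t: 13.28
eef_pos: [0.4464, -0.2019, 0.2897]
ee_rot: [3.141, -0.006, 3.027]
force: [-0.8, 0.4, 0.0]
width: 0.0877
gripper_force: 0.0
```

Call:
{"name": "move_arm", "arguments": {"increments": [{"jaw": -1, "dx": 0, "dy": 0, "dz": 0, "twist": 0}, {"jaw": -1, "dx": 0, "dy": 0, "dz": 0, "twist": 0}, {"jaw": -1, "dx": 0, "dy": 0, "dz": 0, "twist": 0}, {"jaw": -1, "dx": 0, "dy": 0, "dz": 0, "twist": 0}, {"jaw": -1, "dx": 0, "dy": 0, "dz": 0, "twist": 0}, {"jaw": -1, "dx": 0, "dy": 0, "dz": 0, "twist": 0}, {"jaw": -1, "dx": 0, "dy": 0, "dz": 0, "twist": 0}, {"jaw": -1, "dx": 0, "dy": 0, "dz": 0, "twist": 0}, {"jaw": -1, "dx": 0, "dy": 0, "dz": 0, "twist": 0}, {"jaw": -1, "dx": 0, "dy": 0, "dz": 0, "twist": 0}, {"jaw": -1, "dx": 0, "dy": 0, "dz": 0, "twist": 0}], "force": 40}}

```text
t: 14.2
eef_pos: [0.4478, -0.2038, 0.2933]
ee_rot: [-3.141, 0.0, 3.025]
force: [-0.4, -0.8, 1.5]
width: 0.0312
gripper_force: 40.0
```

Call:
{"name": "move_arm", "arguments": {"increments": [{"jaw": -1, "dx": 0, "dy": 0, "dz": -0.005, "twist": 0}, {"jaw": -1, "dx": 0, "dy": 0, "dz": -0.01, "twist": 0}, {"jaw": -1, "dx": 0, "dy": 0, "dz": -0.02, "twist": 0}, {"jaw": -1, "dx": 0, "dy": 0, "dz": -0.02, "twist": 0}, {"jaw": -1, "dx": 0, "dy": 0, "dz": -0.02, "twist": 0}, {"jaw": -1, "dx": 0, "dy": 0, "dz": -0.02, "twist": 0}, {"jaw": -1, "dx": 0, "dy": 0, "dz": -0.01, "twist": 0}, {"jaw": -1, "dx": 0, "dy": 0, "dz": 0, "twist": 0}, {"jaw": -1, "dx": 0, "dy": 0, "dz": 0, "twist": 0}]}}

```text
t: 14.95
eef_pos: [0.4478, -0.2034, 0.3978]
ee_rot: [3.141, 0.0, 3.025]
force: [-0.0, 0.7, -5.0]
width: 0.0312
gripper_force: 40.0
```

```bash
python3 - <<'E'
from h import *
s=st(); arm.grab_frame('scene'); arm.grab_frame('top'); pp('scene','bottle'); pp('top','bottle')
a=rk(.053,-.14); b=rk(.053,0); print(a,b,inc([*a,.398]),inc([*b,.398]))
m=arm.silhouettes('top','toaster') if 0 else None
E
```

```text
{'t': 14.95, 'q': [-0.026, -0.003, -0.199, -0.001, -1.375, -1.661], 'eef_pos': [0.448, -0.203, 0.398], 'ee_rot': [3.141, 0.0, 3.025], 'force': [-0.014, 0.658, -4.986], 'width': 0.031, 'gripper_force': 39.999}
scene bottle [([0.448, -0.205, 0.104], 0.87)]
top bottle [([0.443, -0.206, 0.1], 0.95), ([0.516, 0.162, 0.026], 0.47)]
[ 0.56995476 -0.03140121] [0.58610567 0.10766406] [-0.1017  0.1852 -0.0014] [-0.1016  0.3252 -0.0014]
```

Call:
{"name": "move_arm", "arguments": {"increments": [{"jaw": -1, "dx": 0, "dy": 0.01, "dz": 0, "twist": 0}, {"jaw": -1, "dx": -0.005, "dy": 0.02, "dz": 0, "twist": 0}, {"jaw": -1, "dx": -0.005, "dy": 0.03, "dz": 0, "twist": 0}, {"jaw": -1, "dx": -0.01, "dy": 0.03, "dz": 0, "twist": 0}, {"jaw": -1, "dx": -0.01, "dy": 0.03, "dz": 0, "twist": 0}, {"jaw": -1, "dx": -0.01, "dy": 0.03, "dz": 0, "twist": 0}, {"jaw": -1, "dx": -0.02, "dy": 0.012, "dz": 0, "twist": 0}, {"jaw": -1, "dx": -0.02, "dy": 0.012, "dz": 0, "twist": 0}, {"jaw": -1, "dx": -0.015, "dy": 0.01, "dz": 0, "twist": 0}, {"jaw": -1, "dx": -0.006, "dy": 0.002, "dz": 0, "twist": 0}, {"jaw": -1, "dx": 0, "dy": 0, "dz": 0, "twist": 0}]}}

```text
t: 16.07
eef_pos: [0.5707, -0.0295, 0.3965]
ee_rot: [-3.141, -0.002, 3.026]
force: [-0.2, 0.2, -4.2]
width: 0.0313
gripper_force: 40.0
```

Call:
{"name": "move_arm", "arguments": {"increments": [{"jaw": -1, "dx": 0, "dy": 0.01, "dz": 0, "twist": 0}, {"jaw": -1, "dx": 0, "dy": 0.02, "dz": 0, "twist": 0}, {"jaw": -1, "dx": 0, "dy": 0.025, "dz": 0, "twist": 0}, {"jaw": -1, "dx": 0, "dy": 0.025, "dz": 0, "twist": 0}, {"jaw": -1, "dx": 0, "dy": 0.025, "dz": 0, "twist": 0}, {"jaw": -1, "dx": 0, "dy": 0.02, "dz": 0, "twist": 0}, {"jaw": -1, "dx": 0, "dy": 0.014, "dz": 0, "twist": 0}, {"jaw": -1, "dx": 0, "dy": 0, "dz": 0, "twist": 0}, {"jaw": -1, "dx": 0, "dy": 0, "dz": 0, "twist": 0}]}}

```text
t: 16.82
eef_pos: [0.5853, 0.1079, 0.3981]
ee_rot: [-3.141, -0.0, 3.026]
force: [0.4, 0.5, -4.9]
width: 0.0311
gripper_force: 40.0
```

```bash
python3 - <<'E'
from h import *
s=st(); im=arm.grab_frame('scene'); arm.grab_frame('top'); pp('scene','bottle'); pp('top','bottle'); pp('scene','knob')
cv2.imwrite('pics/s7.png',cv2.resize(im[60:260,170:370],None,fx=2.5,fy=2.5))
b=rk(.053,0); print(inc([*b,.317]))
E
```

```text
{'t': 16.817, 'q': [0.51, 0.179, 0.005, 0.0, -1.397, -2.196], 'eef_pos': [0.585, 0.108, 0.398], 'ee_rot': [-3.141, -0.0, 3.026], 'force': [0.43, 0.52, -4.876], 'width': 0.031, 'gripper_force': 39.999}
scene bottle [([0.586, 0.107, 0.101], 0.74)]
top bottle [([0.585, 0.105, 0.102], 0.9)]
scene knob [([0.496, 0.136, 0.075], 0.59)]
[-0.0003  0.0011  0.0814]
```

View pics/s7.png

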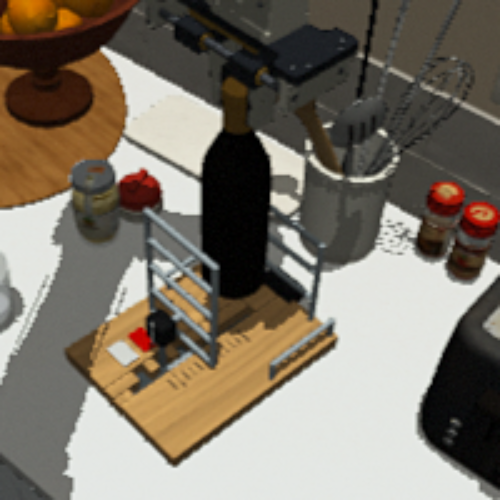

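The bottle hangs upright over the bay, between the parked fence and the wire back. I'll lower it, gently at the end.

Call:
{"name": "move_arm", "arguments": {"increments": [{"jaw": -1, "dx": 0, "dy": 0, "dz": 0.01, "twist": 0}, {"jaw": -1, "dx": 0, "dy": 0, "dz": 0.02, "twist": 0}, {"jaw": -1, "dx": 0, "dy": 0, "dz": 0.02, "twist": 0}, {"jaw": -1, "dx": 0, "dy": 0, "dz": 0.015, "twist": 0}, {"jaw": -1, "dx": 0, "dy": 0, "dz": 0.007, "twist": 0}, {"jaw": -1, "dx": 0, "dy": 0, "dz": 0.004, "twist": 0}, {"jaw": -1, "dx": 0, "dy": 0, "dz": 0, "twist": 0}, {"jaw": -1, "dx": 0, "dy": 0, "dz": 0, "twist": 0}]}}

```text
t: 17.73
eef_pos: [0.5863, 0.1074, 0.3229]
ee_rot: [3.141, 0.001, 3.025]
force: [0.1, 0.3, -3.9]
width: 0.0315
gripper_force: 40.0
```

Call:
{"name": "move_arm", "arguments": {"increments": [{"jaw": -1, "dx": 0, "dy": 0, "dz": 0.002, "twist": 0}, {"jaw": -1, "dx": 0, "dy": 0, "dz": 0.002, "twist": 0}, {"jaw": -1, "dx": 0, "dy": 0, "dz": 0, "twist": 0}, {"jaw": -1, "dx": 0, "dy": 0, "dz": 0, "twist": 0}]}}

```text
t: 18.07
eef_pos: [0.5858, 0.1075, 0.3184]
ee_rot: [3.141, 0.0, 3.025]
force: [-0.5, -0.5, -4.6]
width: 0.0312
gripper_force: 40.0
```

Call:
{"name": "move_arm", "arguments": {"increments": [{"jaw": -1, "dx": 0, "dy": 0, "dz": 0.001, "twist": 0}, {"jaw": -1, "dx": 0, "dy": 0, "dz": 0, "twist": 0}, {"jaw": -1, "dx": 0, "dy": 0, "dz": 0.001, "twist": 0}, {"jaw": -1, "dx": 0, "dy": 0, "dz": 0, "twist": 0}, {"jaw": -1, "dx": 0, "dy": 0, "dz": 0, "twist": 0}]}}

```text
t: 18.48
eef_pos: [0.5863, 0.1074, 0.3173]
ee_rot: [3.141, 0.002, 3.026]
force: [-1.3, -0.3, 2.4]
width: 0.0317
gripper_force: 40.0
```

It's on the deck (force went from −4.6 to +2.4 N). I'll release and retreat upward.

Call:
{"name": "move_arm", "arguments": {"increments": [{"jaw": -1, "dx": 0, "dy": 0, "dz": 0, "twist": 0}, {"jaw": -1, "dx": 0, "dy": 0, "dz": 0, "twist": 0}, {"jaw": 1, "dx": 0, "dy": 0, "dz": 0, "twist": 0}, {"jaw": 1, "dx": 0, "dy": 0, "dz": 0, "twist": 0}, {"jaw": 1, "dx": 0, "dy": 0, "dz": 0, "twist": 0}, {"jaw": 1, "dx": 0, "dy": 0, "dz": 0, "twist": 0}, {"jaw": 1, "dx": 0, "dy": 0, "dz": 0, "twist": 0}, {"jaw": 1, "dx": 0, "dy": 0, "dz": 0, "twist": 0}, {"jaw": 1, "dx": 0, "dy": 0, "dz": 0, "twist": 0}, {"jaw": 1, "dx": 0, "dy": 0, "dz": 0, "twist": 0}], "force": 10}}

```text
t: 19.32
eef_pos: [0.5859, 0.1074, 0.3161]
ee_rot: [-3.142, -0.0, 3.025]
force: [0.5, 0.2, -0.1]
width: 0.0801
gripper_force: 0.0
```

Call:
{"name": "move_arm", "arguments": {"increments": [{"jaw": 1, "dx": 0, "dy": 0, "dz": -0.02, "twist": 0}, {"jaw": 1, "dx": 0, "dy": 0, "dz": -0.03, "twist": 0}, {"jaw": 1, "dx": 0, "dy": 0, "dz": -0.03, "twist": 0}, {"jaw": 1, "dx": 0, "dy": 0, "dz": -0.02, "twist": 0}, {"jaw": 1, "dx": 0, "dy": 0, "dz": 0, "twist": 0}, {"jaw": 1, "dx": 0, "dy": 0, "dz": 0, "twist": 0}]}}

```text
t: 19.82
eef_pos: [0.5861, 0.1076, 0.4174]
ee_rot: [3.14, 0.002, 3.025]
force: [0.0, 0.5, -0.8]
width: 0.0881
gripper_force: 0.0
```

```bash
python3 - <<'E'
from h import *
s=st(); im=arm.grab_frame('scene'); arm.grab_frame('top')
for n in('bottle','knob','fence','lemon','mustard_jar','tumbler'): pp('scene',n)
pp('top','bottle')
print(M.T@(np.array([.586,.107])-O))
cv2.imwrite('pics/s8.png',cv2.resize(im[60:260,170:370],None,fx=2.5,fy=2.5))
E
```

```text
{'t': 19.817, 'q': [0.509, 0.173, 0.04, -0.0, -1.435, -2.196], 'eef_pos': [0.586, 0.108, 0.417], 'ee_rot': [3.14, 0.002, 3.025], 'force': [0.011, 0.513, -0.753], 'width': 0.088, 'gripper_force': 0.0}
scene bottle [([0.583, 0.108, 0.02], 0.94)]
scene knob [([0.492, 0.136, 0.075], 0.78), ([0.585, 0.105, 0.023], 0.66)]
scene fence [([0.524, 0.129, 0.027], 0.96), ([0.491, 0.138, 0.022], 0.17)]
scene lemon [([0.352, -0.215, -0.0], 0.66)]
scene mustard_jar [([0.601, 0.349, 0.0], 0.69), ([0.353, -0.216, 0.002], 0.17)]
scene tumbler [([0.4, 0.351, 0.003], 0.81)]
top bottle [([0.586, 0.104, 0.023], 0.79)]
[ 0.05297165 -0.00067181]
```

View pics/s8.png

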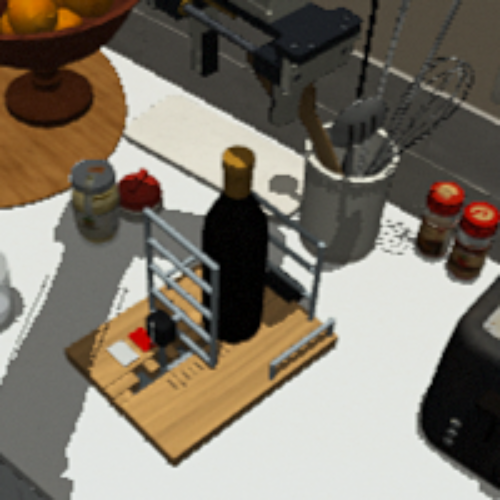

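The bottle stands upright in the bay, the fence is parked at red, the bystanders are in place, and the hand is clear.

```bash
python3 -c "
from station import arm
print(arm.job_done())"
```

```text
the job is handed in; nothing more can be done
None
```

The job is handed in, with no verdict returned: the final pictures show the fence parked in the red mark's notch, the bottle upright on the deck between fence and wire back, and the lemon, mustard jar and tumbler where they were; the hand gripped the knob pointing straight down rather than leaned 35 degrees, because the moves offer no tilt.

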